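# Load the sample box into the dock and hang its gate

## Task

Push the blue sample box up the ramp of the loading dock until its rear edge drops behind the yellow lip and it sits level on the dock's floor. Then take the orange gate out of its parking stand and hang it straight across the ramp, behind the box, with both of its knuckles fully down on the two hinge pins. Keep the box upright and do not disturb the bottle and the tub at the back.

Things in the scene. Friction and masses are not known exactly. Their poses are not given: they have to be found in the camera images.
- dock: Fixed loading dock with blue, white-lined rails. Origin on the worktop at the top end of the ramp, midway between the rails; x runs level, up the ramp and into the dock, y across to the left of that, z up. Floor behind the lip 18 mm high, up to a blue end stop at x = 128 mm (46 mm high). Channel 174 mm wide; rails at y = +-87 to +-95 mm, 42 mm high, x -90 to 128 mm. Coordinates below (dock): mm.
- ramp_foot (a point): Middle of the ramp's lower edge, dock (-90, 0, 0). The aluminium ramp rises evenly from here to 26 mm high at dock x = 0. White flared plates of slick nylon, 42 mm high, widen the entry to about 210 mm at dock x = -140 mm and guide the box in.
- lip (a point): Middle of the yellow lip's upper edge on the floor side, dock (6, 0, 26). The lip bar is 6 mm thick (x 0 to 6) and as high as the ramp's top; behind it is the 8 mm drop to the floor.
- pin_lower (a point): Foot of the lower hinge pin, dock (-16, 98, 47); axes as the dock. Steel pin, 6 mm in diameter, 13 mm high, its last 4 mm tapered. It stands on a dark arm (7 mm thick, 18 mm along dock x) that reaches from the hinge post (dock x -16, y 122, 130 mm high) to y = 92.
- pin_upper (a point): Foot of the upper hinge pin, dock (-16, 98, 122), alike and exactly above the lower. From straight above, the lower knuckle cannot pass this pin and arm: raise the gate 15 to 45 mm over its hung height, bring it in sideways (say from the ramp side, along dock +x), so that each knuckle is over its own pin, then lower.
- gate_rest (a point): Top of the dark rest on the rail opposite the hinge, dock (-16, -94, 42), 40 mm along x, 18 mm along y: the bottom of the gate's free end rests on it.
- sample_box: Blue closed box (lid fixed), 0.3 to 0.65 kg, 55 mm high; origin mid underside. Its flat hinge side, 160 mm wide, at x = +56 mm (lid +57), faces away from the dock: push there. Its other end, x = -54 mm (lid lip to -61), leads. Sides y = +-80 mm (lid +-81). Its x axis points against dock x. Too wide to grasp; it slides. Seated: origin at dock x 62 to 74, 18 mm high.
- gate: Orange gate, 0.15 kg, upright in its stand. Origin mid underside; z up, y along it to the knuckle edge, x its normal. Panel 8 mm thick, y -98 to +82 mm, 105 mm high, black grip tab on top. Steel knuckles (rings 16 mm across, 10 mm bore, 12 mm high) at y = +98 mm, bottoms 5 and 80 mm high. Hung, its axes point as the dock's and its origin is at dock (-16, 0, 42).
- gate_grip (a point): Middle of the black grip tab, 122 mm above the gate's underside. Tab 10 mm thick along gate x, 40 mm along y, from 105 to 135 mm height: pinch it from above across its thickness.
- knuckle_lower (a point): Centre of the lower knuckle's bore at its bottom face, gate (0, 98, 5) mm. Belongs on point pin_lower.
- knuckle_upper (a point): Centre of the upper knuckle's bore at its bottom face, gate (0, 98, 80) mm. Belongs on point pin_upper.
- stand: Fixed grey parking stand, base 60 x 150 x 8 mm, origin mid underside, axes as the gate's that stands in it. The gate stands on the base (8 mm high) in two slots 10.4 mm wide between cheeks that reach 36 mm above the worktop: lift it straight up 30 mm or more to clear them.
- bottle_std: Bystander: clear bottle with a blue cap, 68 mm wide, 140 mm high, loose, at the back; origin mid underside.
- tub_salt: Bystander: white tub with a black lid, 66 mm wide, 75 mm high, loose, at the back; origin mid underside.

How it is judged:
By the outcome, as a careful person would: the job done as asked, in the order asked, and still so for the second after the job is handed in, with the robot touching nothing.
It also fails if it takes over 67 s, if anything falls off the work surface, if the arm or the gripper's body presses on something with over 40 N, if the wrist force passes 120 N, or if a joint passes its speed limit or range.

## Robot

A 6-joint arm with a two-finger parallel gripper is mounted at the origin on a cart in front of the work surface, level with it; the furniture and walls round the work are solid. World frame = base frame: x ahead of the robot, y to its left, z up, the work surface at z = 0. Lengths are in mm, angles in degrees, forces in N, time in s.
With the tool pointing down it reaches from about 425 to 1125 mm from the base axis. Payload 14.9 kg.
Tool frame: the origin (TCP) lies midway between the tips of the shut fingers; the grasp point (between the pads) lies 19 mm behind it; z points along the fingers, y is the line along which they close (so a half turn about z gives the same grasp; the last joint's range is limited). The gripper opens to 91 mm and grips with 3 to 60 N. Pads are 32 mm wide; open, the fingers measure 118 mm over their backs; the gripper's body (76 mm by 178 mm) begins 60 mm behind the grasp point.
Start: joints at [67.649, 21.709, 99.362, -0, 58.929, -1.908], TCP at [244.502, 655.924, 188.532] pointing down, gripper open.
Joint ranges: [-158.91, 158.91], [-42.39, 125.64], [0.06, 152.35], [-60.88, 240.88], [17.5, 164.5], [-176.32, 176.32]. Speed limits (degrees/s): [108.29, 108.29, 136.94, 180, 180, 180].

## Interface

Orientations are given as [roll, pitch, yaw] about the fixed x, y, z axes, in that order (R = Rz(yaw) Ry(pitch) Rx(roll)).
In Python, from plant import env, vision, order gives the robot as it stands.
- The arm moves only by the shell command python3 -m pendant 'ROWS' [FORCE]. ROWS is JSON, one flat list of numbers, 7 for each row, row after row: the shift along the world's x, y, z in m, then the turn, a rotation vector about the world's x, y, z in degrees, then the opening in per cent of the stroke, from 0 (shut) to 100 (fully open). In form: [x, y, z, wx, wy, wz, claw, x, y, z, wx, wy, wz, claw, ...]. A call has 1 to 20 rows; each row is the pose to reach, as a shift and turn from the pose commanded when the call began; what a row does not reach only later rows make up. A row lasts 1/12 s, in which the tool goes at most 41.7 mm and 7.16 degrees, less where a joint would pass 70% of its speed; a pose out of reach is approached as far as the arm can. A call with a gripper value outside its range is refused whole. The fingers move at their own pace and stop on an object; FORCE is the grip in N (left out, the last holds). Time passes only in rows, so rows that repeat a pose let the fingers close. It gives the time, the measured TCP pose, the force, the opening and the grip force at its end, in the units of the state.
- env.observe(): the state, without advancing time (a new reading comes with each control period).
- vision.camera(name): name is "scene" or "top"; returns the picture (384x512x3 uint8, red, green, blue); there is no depth.
- vision.get_calibration(name): a dict with "fx", "fy", "cx", "cy" (pixels), "rvec" (rotation vector, rad) and "tvec" (3), from world to camera coordinates, as OpenCV has them. Camera axes: x right, y down, z forward; pixel columns grow to the right and rows downward; lengths in mm; the calibration is good to about 2 mm. A picture is of the moment at which its call begins. get_calibration takes no time and is no camera call.
- order.finish_job(): hands the job in; it is judged then, once.
The state is a dict: "clock": time; "joint_positions": joint angles; "dq": joint speeds; "joint_efforts": joint torques, N m; "tcp_pos": TCP position; "orientation": TCP orientation; "wrist_force": force on the tool from outside, world axes, zero at the start; "torque": the same for the moment, N m; "gripper_width": finger opening in mm; "gripper_force": force on a finger pad.
Only numpy, scipy, OpenCV 4.12 (cv2) and the standard library are available. Lean on these libraries where they do the work, as an engineer would, in place of code of your own. Each camera call takes 0.05 s, during which the arm holds its last target. There are 200 camera calls.

## Working session

There is one attempt and no reset: what is moved stays moved. The work goes in short steps, Python scripts to look and compute and a shell command to move; the robot and the scene stay as the last step left them, time stands still between calls to the robot, and variables do not carry over. Pictures are saved under pics/ and viewed, at most 10 in all, crops included, and the job is handed in when it is done.

```bash
ls; mkdir -p pics
python3 - <<'E'
from plant import env, vision
import cv2,numpy as np
for n in("scene","top"):
    cv2.imwrite(f"pics/{n}0.png",cv2.cvtColor(vision.camera(n),cv2.COLOR_RGB2BGR)); print(vision.get_calibration(n))
print(env.observe())
E
```

```text
pics
{'fx': 373.2901399299747, 'fy': 373.2901399299747, 'cx': 249.96726249833114, 'cy': 190.05419675712804, 'rvec': array([ 0.85750453, -2.54836427,  1.09381831]), 'tvec': array([451.84120504, 382.63760424, 691.45903318])}
{'fx': 395.2346161352645, 'fy': 395.2346161352645, 'cx': 253.16377981243608, 'cy': 187.4064308680508, 'rvec': array([ 2.18450344, -2.1931447 ,  0.08884265]), 'tvec': array([-62.93548251, 614.08235552, 984.69259863])}
{'clock': 0.1, 'joint_positions': array([ 6.76479573e+01,  2.17373184e+01,  9.93922827e+01,  8.40022448e-04,
        5.89307322e+01, -1.90867825e+00]), 'dq': array([-0.06690557, -0.03214197,  0.04505385, -0.04202333, -0.11798048,
        0.04447139]), 'joint_efforts': array([-1.86680481e-03, -7.65032101e+01, -4.35291409e+01,  6.51256414e-02,
        3.98478121e-02,  1.08016644e-05]), 'tcp_pos': array([244.3564473 , 655.54222485, 187.93163554]), 'orientation': array([-1.79939724e+02, -2.72815194e-03,  1.59556200e+02]), 'wrist_force': array([ 0.13089491, -0.41445679, -0.13692543]), 'torque': array([ 0.03466845, -0.00071849, -0.00858941]), 'gripper_force': 0.0, 'gripper_width': 91.1302951176409}
```

View pics/scene0.png

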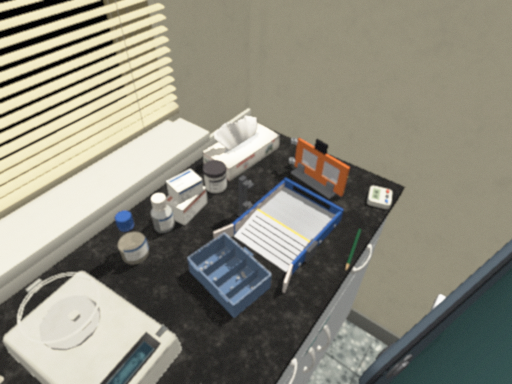

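View pics/top0.png

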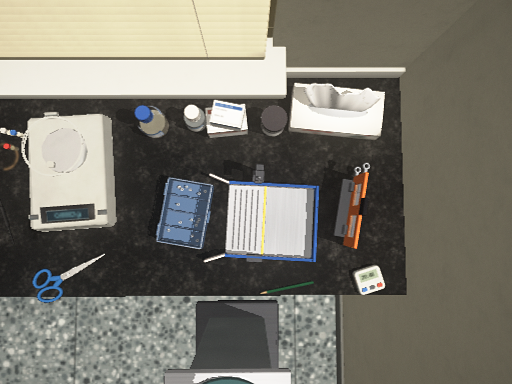

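```bash
cat > h.py <<'E'
from plant import env, vision
import cv2,numpy as np
def cal(n):
    c=vision.get_calibration(n); K=np.array([[c['fx'],0,c['cx']],[0,c['fy'],c['cy']],[0,0,1]])
    return K,cv2.Rodrigues(c['rvec'])[0],c['tvec'].reshape(3)
def ray(n,uv,z):
    K,R,t=cal(n); d=R.T@np.linalg.solve(K,[uv[0],uv[1],1.]); o=-R.T@t
    return (o+d*(z-o[2])/d[2])
def proj(n,P):
    K,R,t=cal(n); p=(K@(R@np.atleast_2d(P).T+t[:,None])).T; return p[:,:2]/p[:,2:]
def shot(n,f=None):
    im=cv2.cvtColor(vision.camera(n),cv2.COLOR_RGB2BGR)
    if f: cv2.imwrite(f"pics/{f}.png",im)
    return im
def crop(im,x0,y0,x1,y1,s,f): cv2.imwrite(f"pics/{f}.png",cv2.resize(im[y0:y1,x0:x1],None,fx=s,fy=s,interpolation=cv2.INTER_CUBIC))
E
python3 - <<'E'
from h import *
for n in("top","scene"):
    K,R,t=cal(n); print(n,"cam",-R.T@t)
im=cv2.imread("pics/top0.png"); crop(im,150,150,390,300,3.3,"top0c")
im2=cv2.imread("pics/scene0.png"); crop(im2,180,125,360,315,3.1,"scene0c")
print("tcp",proj("top",[244,655,188]),proj("scene",[244,655,188]))
h=cv2.cvtColor(im,cv2.COLOR_BGR2HSV)
for nm,lo,hi in(("orange",(5,150,100),(20,255,255)),("yellow",(22,120,120),(35,255,255)),("railblue",(105,190,110),(125,255,255)),("box",(95,60,60),(115,190,200))):
    m=cv2.inRange(h,lo,hi); cs=cv2.findContours(m,0,2)[0]
    for c in cs:
        if cv2.contourArea(c)>25: print(nm,cv2.contourArea(c),cv2.minAreaRect(c),cv2.boxPoints(cv2.minAreaRect(c)).round(1).tolist())
E
```

```text
top cam [ 541.10500448  -56.30503857 1026.99203739]
scene cam [227.43648047 464.31845065 749.24537307]
tcp [[-97.30940197 363.06269955]] [[ 73.51025551 850.41991489]]
orange 687.0 ((355.6615905761719, 209.16586303710938), (14.017420768737793, 77.25019073486328), 8.880659103393555) [[342.79998779296875, 246.1999969482422], [354.70001220703125, 169.89999389648438], [368.5, 172.10000610351562], [356.6000061035156, 248.39999389648438]]
yellow 30.5 ((263.0787353515625, 220.50413513183594), (1.4716472625732422, 67.11763000488281), 3.012787342071533) [[260.6000061035156, 254.0], [264.1000061035156, 187.0], [265.6000061035156, 187.0], [262.0, 254.10000610351562]]
box 704.0 ((47.0, 285.5), (33.0, 30.0), 90.0) [[32.0, 269.0], [62.0, 269.0], [62.0, 302.0], [32.0, 302.0]]
box 277.0 ((66.93360900878906, 214.1810760498047), (8.539542198181152, 39.86915588378906), 85.36454010009766) [[46.70000076293945, 211.5], [86.5, 208.3000030517578], [87.0999984741211, 216.8000030517578], [47.400001525878906, 220.0]]
box 564.5 ((271.914306640625, 220.90443420410156), (91.86344909667969, 76.75862121582031), 3.1221303939819336) [[224.0, 256.70001220703125], [228.10000610351562, 180.10000610351562], [319.8999938964844, 185.10000610351562], [315.70001220703125, 261.70001220703125]]
box 2704.5 ((184.51602172851562, 212.91201782226562), (49.99848556518555, 64.39876556396484), 10.304845809936523) [[154.1999969482422, 240.10000610351562], [165.6999969482422, 176.8000030517578], [214.89999389648438, 185.6999969482422], [203.39999389648438, 249.10000610351562]]
box 230.5 ((143.75001525878906, 113.75001525878906), (19.091880798339844, 15.55634880065918), 45.0) [[131.5, 112.5], [142.5, 101.5], [156.0, 115.0], [145.0, 126.0]]
```

View pics/top0c.png

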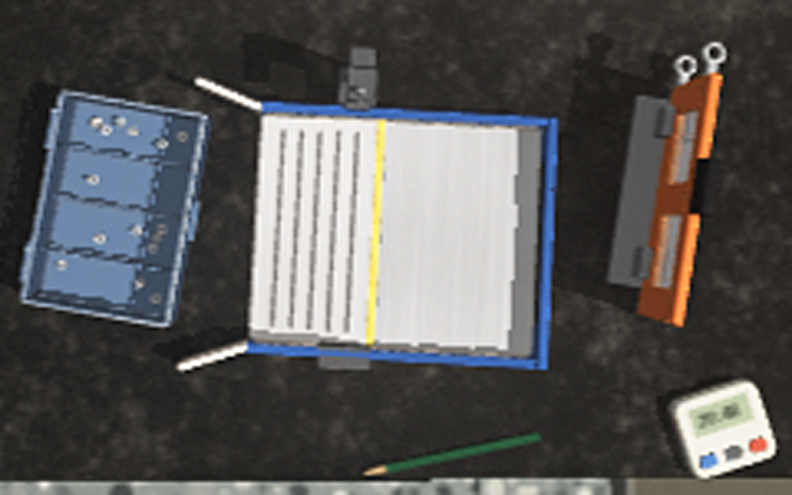

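View pics/scene0c.png

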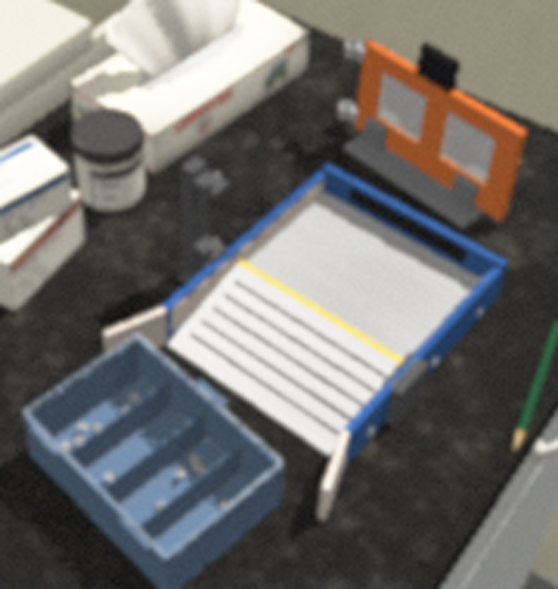

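Run:
```python
from h import *
c=lambda x,y:(x/3.3+150-.35,y/3.3+150-.35)
s=lambda x,y:(x/3.1+180-.35,y/3.1+125-.35)
def p(nm,f,uv,z): print(nm,ray("top" if f is c else "scene",f(*uv),z).round(1))
print("lip z26: hinge end, free end; dock y=+-87, x~3")
p("lipT",c,(382,121),26);p("lipB",c,(371,345),26);p("s lipT",s,(240,264),26);p("s lipB",s,(404,360),26)
p("rail/plate BL top",c,(248,350),42);p("rail TL",c,(261,103),42);p("stop TR",c,(558,118),46);p("stop BR",c,(547,370),46)
p("s stop T",s,(328,164),46);p("s stop B",s,(505,265),46)
for q in((62,92),(208,115),(168,326),(22,300)):p("box",c,q,55)
for q in((138,337),(283,463),(165,557),(25,410)):p("sbox",s,q,55)
p("ringU",c,(714,53),100);p("ringL",c,(685,67),25);p("tabtop",c,(704,186),143);p("s tab",s,(438,67),130)
p("panel topend",c,(681,327),113);p("panel top k",c,(722,73),113);p("postarm tip",c,(357,90),129);p("s ringU",s,(353,47),94);p("s ringL",s,(346,108),19)
p("bottle",c,(0,0),140)
```

```text
lip z26: hinge end, free end; dock y=+-87, x~3
lipT [616.2 -96.4  26. ]
lipB [445.5 -87.   26. ]
s lipT [613.6 -95.5  26. ]
s lipB [448.9 -90.5  26. ]
rail/plate BL top [443.8   5.5  42. ]
rail TL [629.   -4.2  42. ]
stop TR [ 616.5 -228.7   46. ]
stop BR [ 428.3 -217.4   46. ]
s stop T [ 613.  -229.9   46. ]
s stop B [ 426.7 -214.    46. ]
box [636.7 143.7  55. ]
box [619.   34.7  55. ]
box [462.9  63.7  55. ]
box [482.5 171.5  55. ]
sbox [615.1  37.5  55. ]
sbox [461.2  63.4  55. ]
sbox [481.8 170.   55. ]
sbox [636.5 140.3  55. ]
ringU [ 658.7 -332.   100. ]
ringL [ 657.4 -331.5   25. ]
tabtop [ 562.4 -310.1  143. ]
s tab [ 559.9 -314.8  130. ]
panel topend [ 465.1 -300.3  113. ]
panel top k [ 642.8 -333.4  113. ]
postarm tip [630.1 -75.2 129. ]
s ringU [ 659.1 -338.    94. ]
s ringL [ 659.3 -338.2   19. ]
bottle [691.7 169.4 140. ]
```

```bash
python3 -m pendant '[0.02,-0.03,0.02,0,0,-5,100, 0.05,-0.07,0.02,0,0,-11,100, 0.075,-0.11,0.02,0,0,-17,100, 0.1,-0.15,0.02,0,0,-23,100, 0.12,-0.19,0.02,0,0,-29,100, 0.145,-0.22,0.02,0,0,-35,100, 0.17,-0.26,0.02,0,0,-41,100, 0.19,-0.295,0.02,0,0,-47,100, 0.215,-0.33,0.02,0,0,-53,100, 0.24,-0.365,0.02,0,0,-59,100, 0.26,-0.4,0.01,0,0,-65,100, 0.28,-0.43,0,0,0,-70,100, 0.291,-0.447,-0.02,0,0,-72.7,100, 0.291,-0.447,-0.05,0,0,-72.7,100, 0.291,-0.447,-0.08,0,0,-72.7,100, 0.291,-0.447,-0.11,0,0,-72.7,100, 0.291,-0.447,-0.135,0,0,-72.7,100, 0.291,-0.447,-0.15,0,0,-72.7,100, 0.291,-0.447,-0.15,0,0,-72.7,100]'
```

```text
clock: 1.68
tcp_pos: [533.2, 208.1, 35.2]
orientation: [-179.7, 0.1, 86.8]
wrist_force: [-0.5, 0.2, 0.3]
gripper_width: 91.2
gripper_force: 0.0
```

```bash
python3 -m pendant '[0,-0.01,0.002,0,0,0,100, -0.001,-0.02,0.004,0,0,0,100, -0.002,-0.03,0.005,0,0,0,100, -0.002,-0.04,0.005,0,0,0,100, -0.003,-0.05,0.005,0,0,0,100, -0.003,-0.06,0.005,0,0,0,100, -0.004,-0.07,0.005,0,0,0,100, -0.004,-0.08,0.005,0,0,0,100, -0.005,-0.09,0.005,0,0,0,100, -0.005,-0.1,0.005,0,0,0,100, -0.006,-0.11,0.005,0,0,0,100, -0.006,-0.12,0.005,0,0,0,100, -0.007,-0.13,0.005,0,0,0,100, -0.007,-0.135,0.005,0,0,0,100]'
python3 - <<'E'
from h import *
im=shot("top","t1"); s=shot("scene","s1")
a=cv2.resize(im[130:300,140:400],None,fx=1.5,fy=1.5); b=cv2.resize(s[120:320,170:370],None,fx=2,fy=2)
H=max(a.shape[0],b.shape[0]); o=np.zeros((H,a.shape[1]+b.shape[1],3),np.uint8);o[:a.shape[0],:a.shape[1]]=a;o[:b.shape[0],a.shape[1]:]=b
cv2.imwrite("pics/c1.png",o)
E
```

```text
clock: 2.85
tcp_pos: [528.3, 72.7, 43.5]
orientation: [-180.0, 0.0, 86.8]
wrist_force: [-0.6, 0.9, -0.6]
gripper_width: 91.0
gripper_force: 0.0
```

View pics/c1.png

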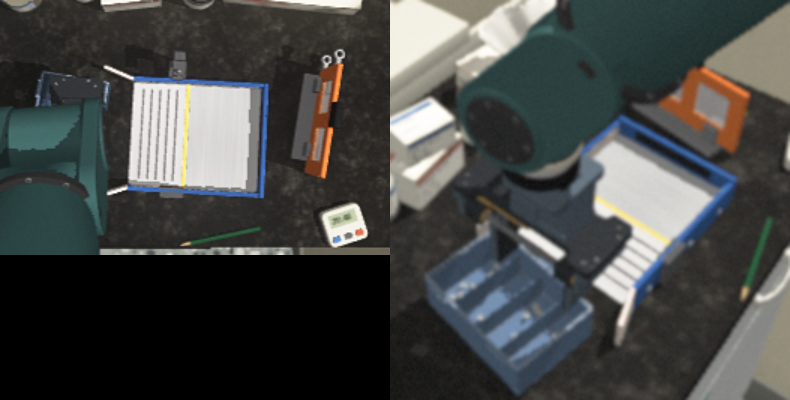

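Run:
```python
from h import *
s=cv2.imread("pics/s1.png"); s=cv2.resize(s[180:330,170:330],None,fx=4,fy=4,interpolation=cv2.INTER_CUBIC)
o=env.observe(); print(o['tcp_pos'])
for d in(-59,-45.5,45.5,59):
    p=(proj("scene",o['tcp_pos']+[d,-d*.055,0])[0]-[170,180])*4; cv2.circle(s,(int(p[0]),int(p[1])),4,(0,0,255),-1)
cv2.imwrite("pics/s1c.png",s)
```

```text
[528.48214602  73.10593909  43.50539674]
```

View pics/s1c.png

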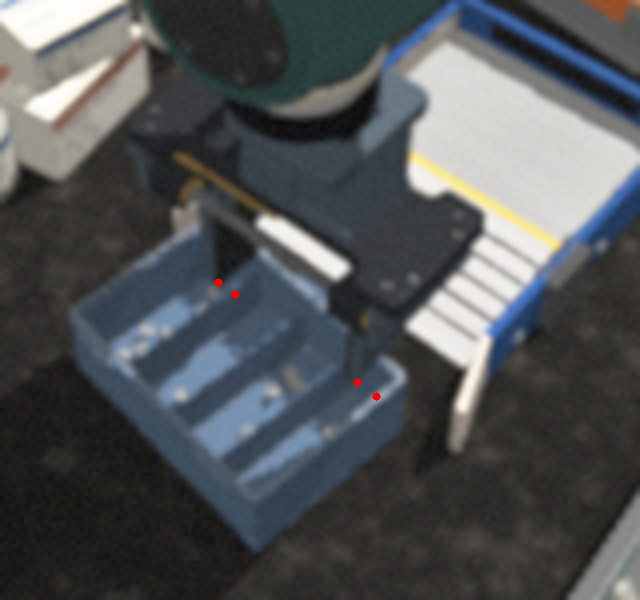

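Run:
```python
from h import *
a=cv2.imread("pics/scene0.png",0);b=cv2.imread("pics/s1.png",0)
r,_,_,l=[*cv2.minMaxLoc(cv2.matchTemplate(b[225:330,175:255],a[250:312,186:230],cv2.TM_CCOEFF_NORMED))][0:4]
print(l,"expect",(11,25)); print(cv2.minMaxLoc(cv2.matchTemplate(b[225:330,175:255],a[250:312,186:230],cv2.TM_CCOEFF_NORMED)))
print(env.observe()['wrist_force'],env.observe()['torque'])
```

```text
(11, 25) expect (11, 25)
(-0.28722113370895386, 0.9507009983062744, (27, 3), (11, 25))
[-0.52654929  0.28497499 -0.02963106] [-0.08965205  0.08569459  0.00258336]
```

```bash
python3 -m pendant '[0,0,0.02,0,0,0,100, 0,0,0.04,0,0,0,100, 0,0.02,0.06,0,0,0,100, 0.002,0.05,0.06,0,0,0,100, 0.004,0.085,0.06,0,0,0,100, 0.006,0.12,0.05,0,0,0,100, 0.007,0.135,0.02,0,0,0,100, 0.007,0.135,-0.01,0,0,0,100, 0.007,0.135,-0.023,0,0,0,100, 0.007,0.135,-0.023,0,0,0,100]'
python3 -m pendant '[0,-0.01,0,0,0,0,100, 0,-0.02,0,0,0,0,100, -0.001,-0.03,0,0,0,0,100, -0.002,-0.035,0,0,0,0,100, -0.002,-0.04,0,0,0,0,100, -0.002,-0.045,0,0,0,0,100]'
python3 - <<'E'
from h import *
a=cv2.imread("pics/scene0.png",0);b=cv2.cvtColor(shot("scene","s2"),cv2.COLOR_BGR2GRAY)
print(cv2.minMaxLoc(cv2.matchTemplate(b[225:330,175:275],a[250:312,186:230],cv2.TM_CCOEFF_NORMED)))
E
```

```text
clock: 3.78
tcp_pos: [533.3, 208.5, 17.8]
orientation: [-179.7, 0.1, 86.9]
wrist_force: [-0.4, 0.0, -0.9]
gripper_width: 91.2
gripper_force: 0.0
clock: 4.28
tcp_pos: [534.0, 163.3, 21.3]
orientation: [179.9, -0.0, 86.8]
wrist_force: [-0.1, 3.6, 1.7]
gripper_width: 91.2
gripper_force: 1.9
(-0.20961858332157135, 0.6268441081047058, (15, 0), (30, 37))
```

```bash
python3 -m pendant '[0,-0.01,0,0,0,0,100, -0.001,-0.02,0,0,0,0,100, -0.002,-0.03,0,0,0,0,100, -0.002,-0.04,0,0,0,0,100, -0.003,-0.05,0,0,0,0,100, -0.003,-0.06,0,0,0,0,100]'
python3 - <<'E'
from h import *
im=shot("top","t3"); s=shot("scene","s3")
a=cv2.resize(im[140:290,140:330],None,fx=2,fy=2); b=cv2.resize(s[160:320,170:370],None,fx=2,fy=2)
H=max(a.shape[0],b.shape[0]); o=np.zeros((H,a.shape[1]+b.shape[1],3),np.uint8);o[:a.shape[0],:a.shape[1]]=a;o[:b.shape[0],a.shape[1]:]=b
cv2.imwrite("pics/c3.png",o)
E
```

```text
clock: 4.83
tcp_pos: [530.0, 103.1, 20.4]
orientation: [-180.0, 0.0, 86.9]
wrist_force: [0.4, 3.8, -0.9]
gripper_width: 91.2
gripper_force: 2.0
```

View pics/c3.png

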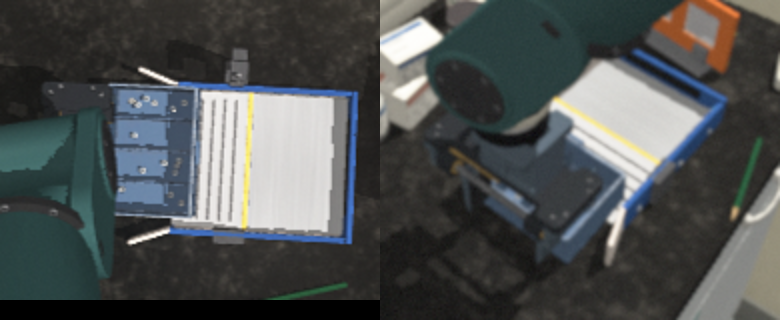

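Run:
```python
from h import *
O=np.array([530.5,-91.5]);a=np.radians(-93.15);X=np.array([np.cos(a),np.sin(a)]);Y=np.array([-X[1],X[0]])
for q in((197,88),(190,216),(110,86),(115,214)):
    p=ray("top",(q[0]/2+140-.25,q[1]/2+140-.25),58)[:2]-O; print(q,(p@X).round(1),(p@Y).round(1))
```

```text
(197, 88) -67.9 86.3
(190, 216) -68.1 -70.0
(110, 86) -174.8 83.3
(115, 214) -159.2 -72.1
```

```bash
python3 -m pendant '[-0.001,-0.01,0,0,0,0,100, -0.001,-0.02,0,0,0,0,100, -0.002,-0.03,0,0,0,0,100, -0.002,-0.04,0,0,0,0,100, -0.003,-0.05,0,0,0,0,100, -0.003,-0.06,0.001,0,0,0,100, -0.004,-0.07,0.002,0,0,0,100, -0.004,-0.08,0.004,0,0,0,100]'
python3 - <<'E'
from h import *
s=shot("scene","s4");im=shot("top","t4")
a=cv2.resize(im[140:290,140:330],None,fx=2,fy=2); b=cv2.resize(s[160:320,170:370],None,fx=2,fy=2)
H=max(a.shape[0],b.shape[0]); o=np.zeros((H,a.shape[1]+b.shape[1],3),np.uint8);o[:a.shape[0],:a.shape[1]]=a;o[:b.shape[0],a.shape[1]:]=b
cv2.imwrite("pics/c4.png",o)
h=cv2.cvtColor(im,cv2.COLOR_BGR2HSV);m=cv2.inRange(h,(22,120,120),(35,255,255));ys,xs=np.nonzero(m[150:270,230:290]);print("yellow px",len(xs))
E
```

```text
clock: 5.6
tcp_pos: [526.2, 22.9, 24.5]
orientation: [-180.0, -0.0, 86.8]
wrist_force: [-1.9, 3.9, -1.4]
gripper_width: 91.3
gripper_force: 2.2
yellow px 6
```

```bash
python3 -m pendant '[-0.001,-0.01,0.001,0,0,0,100, -0.001,-0.02,0.003,0,0,0,100, -0.002,-0.03,0.005,0,0,0,100, -0.002,-0.04,0.007,0,0,0,100, -0.003,-0.05,0.009,0,0,0,100, -0.003,-0.06,0.01,0,0,0,100, -0.004,-0.07,0.011,0,0,0,100, -0.004,-0.08,0.011,0,0,0,100]'
python3 -m pendant '[-0.001,-0.007,0.001,0,0,0,100, -0.001,-0.014,0.002,0,0,0,100, -0.001,-0.02,0.002,0,0,0,100]'
python3 - <<'E'
from h import *
s=shot("scene","s5");im=shot("top","t5")
a=cv2.resize(im[140:290,140:330],None,fx=2,fy=2); b=cv2.resize(s[160:320,170:370],None,fx=2,fy=2)
H=max(a.shape[0],b.shape[0]); o=np.zeros((H,a.shape[1]+b.shape[1],3),np.uint8);o[:a.shape[0],:a.shape[1]]=a;o[:b.shape[0],a.shape[1]:]=b
cv2.imwrite("pics/c5.png",o)
E
```

```text
clock: 6.37
tcp_pos: [522.3, -56.9, 35.5]
orientation: [-180.0, 0.0, 86.9]
wrist_force: [0.9, 2.6, -1.8]
gripper_width: 91.3
gripper_force: 0.9
clock: 6.62
tcp_pos: [521.4, -76.8, 37.6]
orientation: [-180.0, -0.0, 86.8]
wrist_force: [-0.4, 2.3, -0.2]
gripper_width: 91.1
gripper_force: 1.0
```

View pics/c5.png

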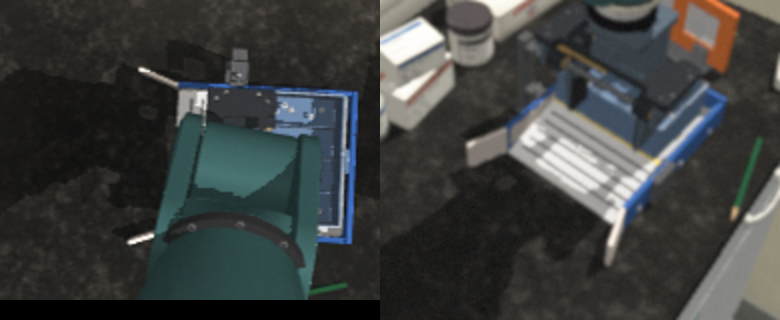

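```bash
python3 -m pendant '[0,-0.004,0,0,0,0,100, -0.001,-0.008,0,0,0,0,100, -0.001,-0.01,0,0,0,0,100]';python3 -m pendant '[0,-0.003,0,0,0,0,100, 0,-0.005,0,0,0,0,100]'; python3 -m pendant '[0,-0.002,0,0,0,0,100, 0,-0.004,0,0,0,0,100]'
```

```text
clock: 6.97
tcp_pos: [520.3, -86.3, 37.4]
orientation: [-180.0, -0.0, 86.9]
wrist_force: [0.2, 2.4, -1.2]
gripper_width: 91.3
gripper_force: 1.0
clock: 7.13
tcp_pos: [520.7, -89.5, 37.7]
orientation: [-180.0, -0.2, 86.7]
wrist_force: [4.0, 44.8, 9.2]
gripper_width: 91.2
gripper_force: 22.6
clock: 7.3
tcp_pos: [520.6, -90.2, 37.9]
orientation: [-179.9, -0.4, 86.6]
wrist_force: [7.7, 90.8, 20.2]
gripper_width: 91.3
gripper_force: 45.5
```

```bash
python3 -m pendant '[0,0.01,0,0,0,0,100, 0.001,0.03,0,0,0,0,100, 0.003,0.06,0.01,0,0,0,100, 0.004,0.09,0.03,0,0,0,100, 0.005,0.12,0.06,0,0,0,100, 0.005,0.15,0.1,0,0,0,100, 0.005,0.18,0.14,0,0,0,100, 0,0.21,0.18,0,0,0,100, -0.01,0.24,0.22,0,0,0,100, -0.01,0.24,0.24,0,0,0,100, -0.01,0.24,0.24,0,0,0,100]'
python3 - <<'E'
from h import *
s=shot("scene","s6");im=shot("top","t6")
a=cv2.resize(im[150:280,200:380],None,fx=2.2,fy=2.2); b=cv2.resize(s[160:300,220:370],None,fx=2.6,fy=2.6)
H=max(a.shape[0],b.shape[0]); o=np.zeros((H,a.shape[1]+b.shape[1],3),np.uint8);o[:a.shape[0],:a.shape[1]]=a;o[:b.shape[0],a.shape[1]:]=b
cv2.imwrite("pics/c6.png",o)
E
```

```text
clock: 8.22
tcp_pos: [512.1, 147.3, 283.5]
orientation: [179.6, -0.1, 87.0]
wrist_force: [1.1, -0.2, 2.1]
gripper_width: 91.3
gripper_force: 0.0
```

View pics/c6.png

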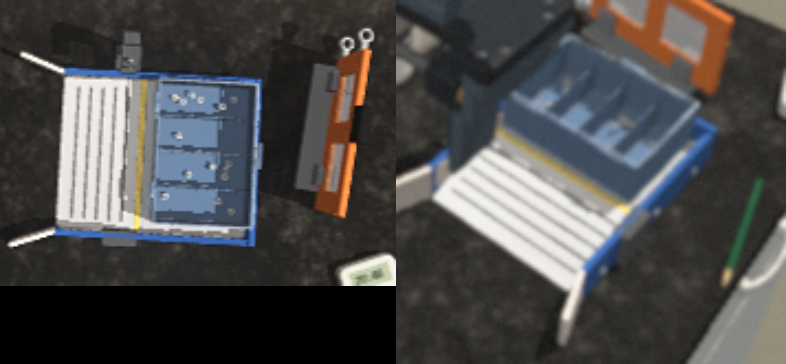

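Run:
```python
from h import *
im=cv2.imread("pics/t6.png");h=cv2.cvtColor(im,cv2.COLOR_BGR2HSV);m=cv2.inRange(h,(5,150,80),(20,255,255))
pts=[]
for v in list(range(178,196))+list(range(218,244)):
    xs=np.nonzero(m[v,335:375])[0]
    if len(xs): pts.append(ray("top",(335+xs.max()+.5,v),113)[:2])
l=cv2.fitLine(np.float32(pts),cv2.DIST_HUBER,0,.01,.01).ravel();print("top panel edge dir",np.degrees(np.arctan2(l[1],l[0])),l[2:])
g=cv2.cvtColor(im,cv2.COLOR_BGR2GRAY)[160:180,350:375].astype(int)
for r in g[:14]: print(*r)
```

```text
top panel edge dir -10.27651 [ 547.82007 -316.84738]
51 48 45 45 47 47 48 46 45 42 44 47 53 52 48 52 49 48 53 51 51 48 43 44 46
48 46 45 47 48 51 50 51 46 46 46 47 50 51 50 48 45 50 51 51 45 42 42 43 44
47 46 53 52 50 52 57 50 48 42 43 46 50 52 53 65 79 76 65 45 42 41 40 40 41
47 47 52 51 50 51 54 45 46 44 44 42 42 54 102 180 236 221 153 43 39 43 42 42 40
47 51 53 51 46 45 45 42 43 40 44 42 51 126 186 130 65 131 172 120 36 44 45 44 44
47 55 65 61 46 41 39 39 38 40 40 43 76 171 198 20 37 56 141 195 32 40 48 47 43
32 41 57 53 40 38 56 75 70 52 39 45 63 150 196 34 34 61 134 174 59 44 55 55 45
33 31 33 35 42 85 178 233 221 160 82 39 58 126 177 114 60 107 191 202 32 49 66 66 53
32 33 32 36 75 182 217 73 86 179 201 34 46 74 155 222 211 232 207 106 35 48 63 63 53
38 31 33 46 106 153 112 30 47 127 171 61 39 52 121 198 206 140 34 30 37 47 55 54 44
40 30 30 42 98 146 121 34 52 135 167 63 40 56 127 202 206 141 27 37 40 45 52 50 42
30 30 30 36 52 145 202 91 103 202 222 33 42 61 147 221 194 97 32 42 45 43 44 40 42
31 33 32 36 48 91 185 238 211 141 33 42 55 88 120 149 155 112 71 36 39 40 40 42 42
29 30 33 44 52 84 161 223 183 29 43 54 67 75 64 114 173 189 184 35 38 38 41 42 41
```

```bash
python3 -m pendant '[0.002,-0.02,0,0,0,4,100, 0.006,-0.055,0,0,0,10,100, 0.01,-0.09,0,0,0,16,100, 0.014,-0.125,0,0,0,23,100, 0.018,-0.16,0,0,0,29,100, 0.022,-0.2,0,0,0,36,100, 0.026,-0.24,0,0,0,43,100, 0.03,-0.28,0,0,0,50,100, 0.034,-0.32,0,0,0,57,100, 0.038,-0.36,0,0,0,64,100, 0.042,-0.395,0,0,0,71,100, 0.045,-0.425,0,0,0,77,100, 0.048,-0.45,-0.02,0,0,81,100, 0.0495,-0.463,-0.04,0,0,82.9,100, 0.0495,-0.463,-0.06,0,0,82.9,100, 0.0495,-0.463,-0.08,0,0,82.9,100, 0.0495,-0.463,-0.08,0,0,82.9,100]'
```

```text
clock: 9.73
tcp_pos: [556.8, -317.6, 191.6]
orientation: [179.8, -0.4, 169.7]
wrist_force: [-0.9, 0.5, -0.4]
gripper_width: 90.9
gripper_force: 0.0
```

```bash
python3 -m pendant '[0.002,0.001,-0.015,0,0,0,100, 0.004,0.002,-0.035,0,0,0,100, 0.0045,0.0025,-0.055,0,0,0,100, 0.0045,0.0025,-0.068,0,0,0,100, 0.0045,0.0025,-0.076,0,0,0,100, 0.0045,0.0025,-0.078,0,0,0,100, 0.0045,0.0025,-0.078,0,0,0,100]'
```

```text
clock: 10.32
tcp_pos: [564.5, -315.6, 119.5]
orientation: [180.0, -0.0, 169.8]
wrist_force: [-0.3, 0.5, 0.3]
gripper_width: 91.4
gripper_force: 0.0
```

```bash
python3 -m pendant '[-0.001,0,-0.004,0,0,0,100, -0.002,0,-0.006,0,0,0,80, -0.002,0,-0.006,0,0,0,40, -0.002,0,-0.006,0,0,0,0, -0.002,0,-0.006,0,0,0,0, -0.002,0,-0.006,0,0,0,0, -0.002,0,-0.006,0,0,0,0, -0.002,0,-0.006,0,0,0,0, -0.002,0,-0.006,0,0,0,0, -0.002,0,-0.006,0,0,0,0, -0.002,0,-0.006,0,0,0,0]' 35
```

```text
clock: 11.23
tcp_pos: [562.5, -315.6, 113.5]
orientation: [-180.0, 0.0, 169.8]
wrist_force: [0.1, 0.5, 0.3]
gripper_width: 27.6
gripper_force: 0.0
```

```bash
python3 -m pendant '[0,0,0,0,0,0,0, 0,0,0,0,0,0,0, 0,0,0,0,0,0,0, 0,0,0,0,0,0,0, 0,0,0,0,0,0,0, 0,0,0,0,0,0,0]' 40
```

```text
clock: 11.73
tcp_pos: [562.5, -315.6, 113.5]
orientation: [-180.0, -0.0, 169.8]
wrist_force: [-0.8, 0.4, 0.2]
gripper_width: 9.3
gripper_force: 40.0
```

```bash
python3 -m pendant '[0,0,0.01,0,0,0,0, 0,0,0.03,0,0,0,0, 0,0,0.05,0,0,0,0, 0,0,0.075,0,0,0,0, 0,0,0.1,0,0,0,0, 0,0,0.125,0,0,0,0, 0,0,0.145,0,0,0,0, -0.001,0.015,0.15,0,0,1,0, -0.003,0.04,0.15,0,0,2,0, -0.006,0.07,0.15,0,0,3,0, -0.009,0.1,0.15,0,0,4,0, -0.012,0.13,0.15,0,0,5,0, -0.015,0.16,0.15,0,0,6,0, -0.018,0.19,0.15,0,0,7,0, -0.02,0.22,0.15,0,0,7.1,0, -0.023,0.25,0.15,0,0,7.1,0, -0.025,0.28,0.15,0,0,7.1,0, -0.027,0.298,0.15,0,0,7.1,0, -0.027,0.304,0.15,0,0,7.1,0, -0.027,0.304,0.15,0,0,7.1,0]'
python3 - <<'E'
from h import *
im=shot("top","t7");h=cv2.cvtColor(im,cv2.COLOR_BGR2HSV);m=cv2.inRange(h,(5,150,80),(20,255,255));ys,xs=np.nonzero(m);print(xs.min(),xs.max(),ys.min(),ys.max(),len(xs));print(env.observe()['tcp_pos'],env.observe()['gripper_width'])
E
```

```text
clock: 13.4
tcp_pos: [534.9, -10.1, 263.3]
orientation: [180.0, -0.0, 177.0]
wrist_force: [-0.2, 0.5, -1.7]
gripper_width: 9.5
gripper_force: 40.0
221 379 177 286 145
[535.10159547 -11.12498558 263.30989415] 9.832297892987661
```

```bash
python3 -m pendant '[0,0,-0.02,0,0,0,0, 0,0,-0.045,0,0,0,0, 0,0,-0.07,0,0,0,0, 0,0,-0.082,0,0,0,0, 0,0,-0.084,0,0,0,0, 0,0,-0.084,0,0,0,0]'
python3 - <<'E'
from h import *
O=np.array([530.5,-91.5]);a=np.radians(-93.15);X=np.array([np.cos(a),np.sin(a)]);Y=np.array([-X[1],X[0]])
W=lambda x,y,z:np.r_[O+x*X+y*Y,z]
im=shot("top","t8");s=shot("scene","s8")
print("pinU top",proj("top",[W(-16,98,122),W(-16,98,135)]).round(1).tolist(),"scene",proj("scene",[W(-16,98,122),W(-16,98,135),W(-16,98,47),W(-16,98,60)]).round(1).tolist())
k=[W(-80,98,74+80),W(-80,98,74+92),W(-80,98,79),W(-80,98,91)]
print("rings pred",proj("top",k).round(1).tolist(),proj("scene",k).round(1).tolist())
def tile(i,x,y,w,hh,f): return cv2.resize(i[y:y+hh,x:x+w],(w*f,hh*f),interpolation=cv2.INTER_NEAREST)
t0=cv2.imread("pics/top0.png");s0=cv2.imread("pics/scene0.png")
row1=np.hstack([tile(t0,205,155,78,42,5),tile(im,205,155,78,42,5)])
row2=np.hstack([tile(s0,222,165,78,58,5),tile(s,222,165,78,58,5)])
cv2.imwrite("pics/c8.png",np.vstack([row1,row2]))
E
```

```text
clock: 13.95
tcp_pos: [535.3, -12.2, 179.3]
orientation: [-180.0, -0.1, 176.8]
wrist_force: [0.0, -0.1, -1.1]
gripper_width: 9.4
gripper_force: 40.0
pinU top [[260.3, 177.6], [260.4, 177.0]] scene [[249.5, 183.8], [249.5, 179.9], [249.2, 204.9], [249.2, 201.4]]
rings pred [[231.9, 174.7], [231.6, 174.1], [233.3, 177.9], [233.0, 177.5]] [[231.8, 187.9], [231.7, 184.1], [232.5, 210.1], [232.4, 206.7]]
```

View pics/c8.png

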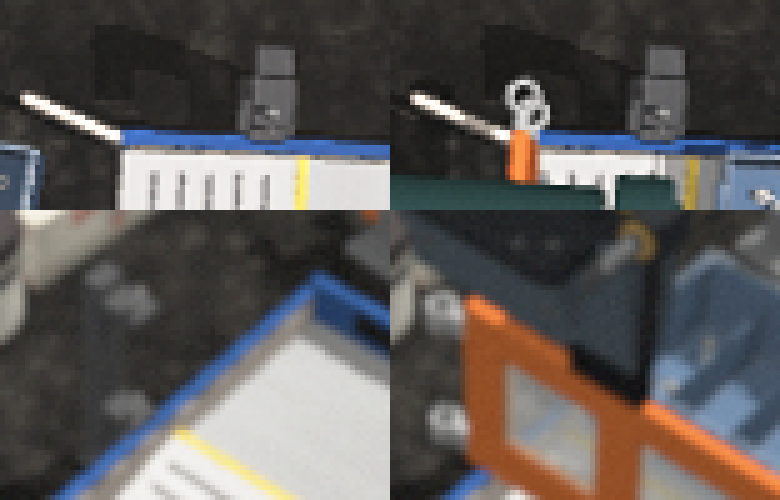

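Run:
```python
from h import *
O=np.array([530.5,-91.5]);a=np.radians(-93.15);X=np.array([np.cos(a),np.sin(a)]);Y=np.array([-X[1],X[0]])
W=lambda x,y,z:np.r_[O+x*X+y*Y,z]
t=np.mean([cv2.imread(f"pics/{n}.png",0).astype(float) for n in("top0","t1","t3","t6","t7","t8")],0).astype(int)
print("top cols 250..268")
for v in range(161,187): print(v,*t[v,250:269])
s=np.mean([cv2.imread(f"pics/{n}.png",0).astype(float) for n in("scene0",)],0).astype(int)
print("scene cols 236..258")
for v in range(174,212): print(v,*s[v,236:259])
for n in("top","scene"):
    print(n,"armU end corners",proj(n,[W(-25,92,122),W(-7,92,122),W(-25,92,47),W(-7,92,47)]).round(1).tolist(),"post top",proj(n,[W(-16,122,130)]).round(1))
```

```text
top cols 250..268
161 49 49 45 40 40 40 40 43 47 44 41 42 42 42 45 45 43 47 52
162 46 43 40 40 40 39 41 41 41 38 37 38 39 39 40 41 42 42 44
163 54 50 42 39 40 44 49 48 43 42 43 41 41 41 40 40 40 41 44
164 57 51 44 41 42 43 61 80 74 75 72 65 58 48 39 41 40 41 41
165 52 49 42 40 41 44 73 105 99 100 102 104 102 86 36 41 41 42 41
166 48 46 41 39 39 44 75 105 98 99 99 101 101 83 32 40 45 48 44
167 34 43 43 41 39 43 76 104 98 98 99 102 107 93 34 43 46 49 46
168 31 28 34 41 40 45 74 101 100 98 99 100 106 94 38 45 43 43 44
169 37 30 27 28 28 38 71 97 92 94 96 98 103 91 35 37 38 39 40
170 37 30 30 40 43 59 85 65 61 51 51 55 60 53 38 38 40 40 43
171 37 31 37 54 59 79 112 103 103 105 103 102 104 94 58 38 39 39 39
172 35 30 37 55 56 71 107 101 101 102 100 100 101 95 66 36 38 39 39
173 35 30 37 54 51 66 107 101 102 102 100 99 102 97 64 39 41 39 39
174 37 32 38 56 56 69 111 102 102 100 98 99 102 93 64 38 41 39 38
175 33 30 40 79 95 80 108 100 100 100 98 99 101 89 62 38 41 41 39
176 32 29 41 81 96 68 56 57 81 109 104 98 102 89 51 39 39 40 39
177 34 35 55 99 96 71 62 67 117 174 158 99 99 80 50 40 41
[... 3057 characters left out ...]
50 57 57 58 56 60 67 83 85 76 88 100 98 88 83 94 101 103 113 130 138
207 43 48 50 56 56 56 52 52 56 63 63 68 88 96 92 87 93 98 104 110 123 138 142
208 46 47 50 54 53 58 56 49 51 55 57 67 81 86 89 97 106 111 116 123 141 161 166
209 52 49 57 58 55 57 52 51 51 55 66 74 81 91 104 117 128 135 134 148 169 201 209
210 53 52 56 56 56 53 52 53 55 63 81 92 97 108 124 138 148 146 144 172 213 228 228
211 50 50 51 54 53 55 51 54 58 74 92 105 108 116 134 145 147 146 169 211 231 237 237
top armU end corners [[256.2, 180.0], [264.1, 180.4], [255.7, 182.7], [263.0, 183.1]] post top [[260.9 166.8]]
scene armU end corners [[249.0, 186.8], [253.7, 183.0], [248.7, 207.9], [253.1, 204.1]] post top [[242.1 177.2]]
```

Run:
```python
from h import *
t=cv2.imread("pics/t8.png",0);s=cv2.imread("pics/s8.png",0)
print("top cols 224..242")
for v in range(168,186): print(v,*t[v,224:243])
print("scene cols 224..242")
for v in range(178,216): print(v,*s[v,224:243])
for n in("top","scene"):
    p=proj(n,[[629,-80,130],[634,-80,130],[629,-75,130],[629,-80,135]]);print(n,(p[1:]-p[0]).round(2).tolist())
print(env.observe()['tcp_pos'],env.observe()['orientation'])
```

```text
top cols 224..242
168 25 27 28 26 28 27 27 30 28 28 27 26 28 26 28 29 30 26 33
169 26 26 25 26 27 25 27 31 40 36 34 36 35 28 26 26 26 26 27
170 25 26 28 28 24 27 51 77 87 49 33 33 38 39 39 37 30 29 27
171 24 26 27 26 37 108 193 234 218 156 78 29 34 35 39 40 39 37 33
172 23 28 26 24 135 224 164 50 78 178 198 33 33 37 35 37 38 38 33
173 25 28 28 38 153 206 42 14 25 111 183 106 29 33 32 35 36 37 32
174 29 32 28 58 151 174 18 54 103 136 167 137 27 35 36 34 37 35 34
175 48 51 44 49 148 197 91 169 219 198 207 154 56 32 36 34 37 37 34
176 38 41 37 36 75 173 212 172 191 199 173 174 196 29 35 36 37 39 36
177 35 36 36 36 36 80 176 224 206 134 42 134 203 24 30 37 39 44 38
178 34 33 33 34 29 70 165 220 191 83 44 158 207 40 34 41 40 41 35
179 90 43 41 26 18 92 189 219 185 85 159 206 154 27 34 40 40 35 36
180 161 174 174 87 58 92 186 215 208 213 224 140 49 23 25 27 26 23 25
181 137 213 255 255 243 139 159 168 188 193 174 88 70 74 72 68 60 47 47
182 67 117 214 255 245 175 170 172 166 157 173 101 106 107 107 107 107 109 108
183 25 39 58 93 130 148 171 172 152 106 127 103 105 108 110 111 105 108 110

[... 2167 characters left out ...]
64 59 57 55 72 117 141 153 150 162 183 189 158 113 90 92 91 95
209 57 56 56 53 51 64 95 116 119 118 126 148 162 145 108 94 97 96 92
210 60 59 51 50 48 59 82 97 102 97 103 111 122 116 101 94 93 94 94
211 62 62 56 53 50 52 65 80 82 85 88 94 104 106 97 95 95 98 96
212 63 66 58 60 53 51 57 55 58 61 62 73 87 97 96 93 97 93 94
213 60 64 61 59 58 61 55 55 51 47 43 52 65 84 93 95 94 98 97
214 57 54 58 62 66 68 65 59 54 45 39 35 44 66 85 95 95 93 94
215 51 58 60 62 62 69 66 61 47 39 34 32 33 51 69 84 89 94 94
top [[-0.01, -2.18], [-2.19, 0.01], [0.06, -0.22]]
scene [[-1.62, -0.84], [-1.23, 1.09], [0.02, -1.51]]
[536.34405069 -11.96882161 180.77816293] [-1.79995018e+02  8.58442684e-02  1.76838294e+02]
```

```bash
python3 -m pendant '[-0.001,-0.01,0,0,0,0,0, -0.002,-0.025,0,0,0,0,0, -0.003,-0.04,0,0,0,0,0, -0.004,-0.053,0,0,0,0,0, -0.0048,-0.06,0,0,0,0,0, -0.0048,-0.0622,0,0,0,0,0, -0.0048,-0.0622,0,0,0,0,0, -0.0048,-0.0622,0,0,0,0,0]'
python3 - <<'E'
from h import *
t=shot("top","t9");s=shot("scene","s9")
t,s=[cv2.cvtColor(i,cv2.COLOR_BGR2GRAY) for i in(t,s)]
print("top cols 252..268")
for v in range(168,184): print(v,*t[v,252:269])
print("scene cols 240..258")
for v in range(170,210): print(v,*s[v,240:259])
print(env.observe()['tcp_pos'],env.observe()['orientation'],env.observe()['wrist_force'])
E
```

```text
clock: 14.72
tcp_pos: [530.7, -73.7, 179.7]
orientation: [180.0, 0.0, 176.8]
wrist_force: [-0.1, -0.2, -1.7]
gripper_width: 9.2
gripper_force: 40.0
top cols 252..268
168 29 39 35 44 74 99 101 99 98 101 105 94 35 44 42 39 42
169 27 26 26 36 69 97 92 93 96 97 104 89 33 34 37 36 38
170 29 37 42 58 83 64 59 49 50 52 59 53 37 34 37 36 40
171 34 52 59 77 114 103 99 103 101 100 104 92 57 35 37 37 37
172 36 53 57 69 105 98 108 125 127 105 99 90 66 34 36 39 36
173 35 52 50 62 101 127 201 230 218 173 117 91 62 36 38 35 36
174 34 54 53 63 155 210 169 70 84 173 200 82 58 36 38 38 36
175 38 78 90 84 177 201 81 93 85 120 183 145 57 36 36 38 35
176 38 78 94 88 176 205 70 103 97 128 191 172 43 35 37 36 36
177 53 96 93 63 137 199 136 171 153 143 185 105 42 35 37 36 35
178 53 98 88 69 111 168 210 186 187 195 170 75 46 35 38 40 37
179 57 101 91 68 91 101 170 227 220 143 96 70 48 36 37 39 37
180 56 100 87 47 62 123 181 216 193 104 82 84 45 38 37 37 36
181 46 57 64 85 129 213 235 218 220 199 112 81 20 22 22 22 21
182 108 88 68 95 93 100 174 217 194 107 58 51 30 31 33 33 36
183 101 103 93 72 62 86 133 157
[... 2139 characters left out ...]
78 84 80 78 85 73 56 44 60 77 89 95 95 94
202 54 58 59 69 84 97 101 99 102 108 95 60 42 47 62 79 93 95 96
203 57 59 71 85 101 105 107 108 112 112 105 82 57 48 54 65 79 87 93
204 58 62 70 89 103 107 105 104 111 111 109 98 77 69 64 66 72 84 98
205 59 58 61 81 89 99 98 97 102 103 106 99 91 87 87 83 84 97 105
206 57 56 54 61 69 80 79 77 87 103 97 89 87 94 99 98 100 107 115
207 58 56 51 51 53 61 64 71 87 97 88 88 92 99 102 106 112 115 116
208 59 55 53 47 54 53 61 66 80 88 90 97 108 113 112 118 123 123 121
209 56 54 53 53 50 57 67 73 83 93 99 114 132 135 127 126 128 134 135
[530.77470381 -73.34829085 179.57287898] [1.79995560e+02 2.80854680e-03 1.76882755e+02] [-0.59061962 -0.0938068  -1.29996024]
```

```bash
python3 -m pendant '[0,0,-0.006,0,0,0,0, 0,0,-0.012,0,0,0,0, 0,0,-0.016,0,0,0,0, 0,0,-0.018,0,0,0,0]'; python3 -m pendant '[0,0,-0.002,0,0,0,0, 0,0,-0.004,0,0,0,0, 0,0,-0.004,0,0,0,0]'; python3 -m pendant '[0,0,-0.001,0,0,0,0, 0,0,-0.002,0,0,0,0, 0,0,-0.002,0,0,0,0]'
```

```text
clock: 15.15
tcp_pos: [530.2, -73.5, 160.4]
orientation: [180.0, -0.1, 176.9]
wrist_force: [-0.3, 0.7, -1.9]
gripper_width: 9.6
gripper_force: 40.0
clock: 15.4
tcp_pos: [530.6, -73.7, 157.2]
orientation: [180.0, -0.0, 176.9]
wrist_force: [-0.2, 0.3, -1.9]
gripper_width: 9.1
gripper_force: 40.0
clock: 15.65
tcp_pos: [530.7, -73.8, 155.5]
orientation: [-180.0, 0.0, 176.9]
wrist_force: [0.4, 0.4, -1.6]
gripper_width: 9.0
gripper_force: 40.0
```

```bash
python3 -m pendant '[0,0,-0.0015,0,0,0,0, 0,0,-0.003,0,0,0,0, 0,0,-0.004,0,0,0,0, 0,0,-0.004,0,0,0,0]'; python3 -m pendant '[0,0,-0.001,0,0,0,0, 0,0,-0.002,0,0,0,0, 0,0,-0.002,0,0,0,0]'; python3 -m pendant '[0,0,-0.001,0,0,0,0, 0,0,-0.0015,0,0,0,0, 0,0,-0.0015,0,0,0,0]'
```

```text
clock: 15.98
tcp_pos: [530.6, -73.8, 151.3]
orientation: [180.0, -0.0, 176.9]
wrist_force: [-0.2, -0.5, -2.4]
gripper_width: 9.4
gripper_force: 40.0
clock: 16.23
tcp_pos: [530.6, -73.8, 149.3]
orientation: [180.0, -0.0, 176.9]
wrist_force: [-0.5, -0.9, -2.5]
gripper_width: 9.4
gripper_force: 40.0
clock: 16.48
tcp_pos: [530.6, -73.7, 147.9]
orientation: [180.0, -0.0, 176.9]
wrist_force: [0.5, -0.8, -1.7]
gripper_width: 9.1
gripper_force: 40.0
```

Nearly down with no lateral load; press lightly until it bears.

```bash
python3 -m pendant '[0,0,-0.0005,0,0,0,0, 0,0,-0.001,0,0,0,0, 0,0,-0.001,0,0,0,0]';  python3 -m pendant '[0,0,-0.0005,0,0,0,0, 0,0,-0.001,0,0,0,0, 0,0,-0.001,0,0,0,0]'
```

```text
clock: 16.73
tcp_pos: [530.8, -73.8, 147.5]
orientation: [-180.0, -0.0, 176.9]
wrist_force: [-2.7, 0.4, 5.4]
gripper_width: 9.4
gripper_force: 40.0
clock: 16.98
tcp_pos: [531.0, -73.9, 147.3]
orientation: [-180.0, 0.0, 176.9]
wrist_force: [-10.0, 1.0, 19.6]
gripper_width: 9.6
gripper_force: 40.0
```

```bash
python3 -m pendant '[0,0,0.001,0,0,0,0, 0,0,0.0015,0,0,0,5, 0,0,0.0015,0,0,0,15, 0,0,0.0015,0,0,0,22, 0,0,0.0015,0,0,0,30, 0,0,0.0015,0,0,0,40, 0,0,0.0015,0,0,0,50, 0,0,0.0015,0,0,0,50]'; python3 -m pendant '[0,0,0.01,0,0,0,50, 0,0,0.03,0,0,0,50, 0,0,0.06,0,0,0,50, 0,0,0.1,0,0,0,50, 0,0.03,0.14,0,0,0,50, 0,0.06,0.17,0,0,0,50, 0,0.1,0.19,0,0,0,50, 0,0.14,0.19,0,0,0,50, 0,0.18,0.19,0,0,0,50, 0,0.22,0.19,0,0,0,50, 0,0.25,0.19,0,0,0,50, 0,0.28,0.19,0,0,0,50, 0,0.3,0.19,0,0,0,50, 0,0.3,0.19,0,0,0,50, 0,0.3,0.19,0,0,0,50]'
python3 - <<'E'
from h import *
t=shot("top","t10");s=shot("scene","s10")
O=np.array([530.5,-91.5]);a=np.radians(-93.15);X=np.array([np.cos(a),np.sin(a)]);Y=np.array([-X[1],X[0]])
h=cv2.cvtColor(t,cv2.COLOR_BGR2HSV);m=cv2.inRange(h,(5,150,80),(20,255,255));m[:, :200]=0
p=[]
for v in range(185,255):
    xs=np.nonzero(m[v])[0]
    if len(xs): q=ray("top",(xs.min()-.5,v),147)[:2]-O; p.append((q@X,q@Y))
p=np.array(p); print(len(p),p[:3].round(1).tolist(),p[-3:].round(1).tolist())
g=cv2.cvtColor(s,cv2.COLOR_BGR2GRAY); print("scene cols 240..256")
for v in range(174,206): print(v,*g[v,240:257])
# bystanders: change vs start
for n,b in(("top",t),("scene",s)):
    d=cv2.absdiff(cv2.imread(f"pics/{'top0' if n=='top' else 'scene0'}.png",0),cv2.cvtColor(b,cv2.COLOR_BGR2GRAY)); print(n,(d[95:140,130:290]>40).sum() if n=="top" else ((d[205:265,110:150]>40).sum(),(d[155:195,200:230]>40).sum()))
A=cv2.resize(t[150:280,200:330],None,fx=3,fy=3);B=cv2.resize(s[150:280,210:340],None,fx=3,fy=3);cv2.imwrite("pics/c10.png",np.hstack([A,B]))
E
```

```text
clock: 17.65
tcp_pos: [530.7, -73.8, 147.5]
orientation: [-180.0, -0.0, 176.9]
wrist_force: [0.0, 0.7, -0.4]
gripper_width: 43.1
gripper_force: 0.0
clock: 18.9
tcp_pos: [530.4, 226.9, 338.0]
orientation: [-180.0, 0.0, 177.0]
wrist_force: [-0.1, 0.0, 0.3]
gripper_width: 45.9
gripper_force: 0.0
52 [[-24.1, 78.5], [-21.8, 76.3], [-23.9, 74.0]] [[-23.3, -70.0], [-23.2, -72.1], [-25.3, -74.4]]
scene cols 240..256
174 70 62 59 62 61 55 59 58 57 59 49 55 53 52 56 58 58
175 58 66 76 80 72 62 57 53 54 52 49 51 45 50 51 56 60
176 68 87 96 101 92 81 62 53 51 47 45 46 50 47 52 55 57
177 90 100 106 107 106 92 69 55 52 60 60 55 49 49 56 56 56
178 104 108 110 108 99 86 73 76 95 102 100 94 80 63 58 64 68
179 95 103 101 94 86 75 91 130 149 140 133 135 127 92 73 90 110
180 77 84 88 79 75 85 120 167 171 151 143 155 159 127 103 127 149
181 61 65 66 71 87 102 132 169 169 148 143 163 183 164 133 133 155
182 60 58 70 83 100 106 123 149 160 144 150 169 193 189 152 120 133
183 59 61 73 92 104 106 109 124 136 134 137 145 169 182 157 112 104
184 60 59 66 78 89 91 93 105 114 115 113 117 134 149 135 107 97
185 5
[... 554 characters left out ...]
7
195 57 58 54 54 58 55 56 56 51 52 49 51 49 61 84 93 99
196 59 59 56 61 59 56 56 52 49 50 45 51 47 58 81 97 99
197 56 60 59 56 57 55 57 53 50 48 50 50 45 62 81 95 98
198 58 60 54 54 56 57 58 52 53 51 51 55 50 58 80 98 95
199 59 60 55 59 56 60 58 63 73 86 84 78 65 64 85 93 100
200 58 57 58 58 59 63 72 99 123 132 133 129 104 78 84 96 98
201 59 58 52 59 66 81 105 143 155 153 154 155 138 97 86 95 98
202 59 61 59 68 83 99 129 166 168 150 142 156 153 119 95 97 96
203 57 59 70 88 103 110 126 157 168 157 150 170 176 152 117 98 96
204 59 61 73 91 101 106 109 130 148 150 148 163 180 171 139 105 95
205 57 57 66 78 89 90 90 105 117 119 119 126 147 153 130 104 96
top 1
scene (np.int64(4), np.int64(109))
```

```bash
python3 -c "
from plant import order
print(order.finish_job())"
```

```text
the job is handed in; nothing more can be done
None
```

I handed the job in at about 19 s: the box sits behind the lip against the end stop and the gate hangs straight with both knuckles down, as far as the images and forces show. The wrist force reached about 91 N when the box met the stop, and the first push at 40 mm passed into the box without moving it. The bottle and tub show no change from above, though the side view of the tub differs slightly, probably from the arm or its shadow.

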